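# Build up the slip clutch on the gear unit

## Task

Assemble the slip clutch on the upright hub of the small gear unit: the brass bushing goes over the hub barrel first, then over the bushing one grey-brown lining disc, the chain sprocket and the other lining disc, and last the steel pressure plate, every part lying flat and fully down on the one below. The two lining discs are alike and may be taken in either order. Leave the slotted nut lying on the bench where it is, since it is screwed on later.

Things in the scene. Friction and masses are not known exactly. Their poses are not given: they have to be found in the camera images.
- gear_unit: Small grey gear unit, fixed to the bench (it does not move when pushed): foot 94 x 78 mm, ribbed housing about 80 x 70 mm and 60 mm high, round aluminium cover 62 mm across on top, a bare input shaft that sticks out to 63 mm from the middle along its +x at 34 mm height. The dark steel clutch hub stands upright on it. Origin: under the hub's axis, on the bench; z up.
- hub_seat (a point): Point on the hub's vertical axis at the top face of its flange, 80 mm above the bench, where the bushing and the first lining disc come to rest. The flange is 54 mm across. From it rises the hub barrel, 24 mm in diameter and straight for 40 mm, then a lead-in cone 6 mm high down to 16 mm. z up.
- hub_top (a point): Point on the hub's axis at its very top, 126 mm above the bench (46 mm above hub_seat). Round the work stand a fixed bench vice (about 0.14 m high, at the front edge left of the middle) and a bench grinder (about 0.28 m high, on the right): keep clear of them or pass above them.
- bushing: Brass bushing, a plain tube: outside 36 mm, bore 27 mm, 20 mm high, standing on its end; the upper 4 mm of its outside taper to 30 mm as a lead-in, so that end stays up. Goes over the hub barrel and rests on the hub flange; the lining discs and the sprocket then go round it. About 0.09 kg. Origin: centre of its underside, z up along its axis.
- disc_a: Friction lining disc, flat ring of plain grey-brown lining with six darker radial grooves: outside 60 mm, bore 40 mm, 7 mm thick, lying flat; same as disc_b. About 0.05 kg. Origin: centre of its underside, z up.
- disc_b: Friction lining disc, same as disc_a: outside 60 mm, bore 40 mm, 7 mm thick. Origin: centre of its underside, z up.
- sprocket: Steel chain sprocket, flat plate with 15 teeth: 65 mm over the teeth, bore 40 mm, 10 mm thick, lying flat; it may be gripped anywhere over the teeth. About 0.16 kg. Origin: centre of its underside, z up.
- plate: Steel pressure plate, flat ring with chamfered edges and three small dark holes in its face: outside 52 mm, bore 28 mm (it fits the hub barrel but does not pass over the bushing), 8 mm thick, lying flat. About 0.09 kg. Origin: centre of its underside, z up.
- nut: Slotted adjusting nut for the hub, dark steel: outside 40 mm with four slots in its rim, bore 25 mm, 10 mm high. Not used now: stays where it lies. Origin: centre of its underside.

How it is judged (in metres and radians):
On the way, in this order (a step that is already met when the one before it is completed fails the run):
1. the bushing is fully down on the hub (z of bushing in the frame of hub_seat between -0.0022 and 0.0022 m and horizontal distance between bushing and hub_seat below 0.005 m and angle between bushing's own z axis and vertical below 0.08 rad), for 0.2 s.
2. one lining disc lies round the bushing on the hub flange (((z of disc_a in the frame of hub_seat between -0.0022 and 0.0022 m and horizontal distance between disc_a and hub_seat below 0.006 m and angle between disc_a's own z axis and vertical below 0.08 rad) or (z of disc_b in the frame of hub_seat between -0.0022 and 0.0022 m and horizontal distance between disc_b and hub_seat below 0.006 m and angle between disc_b's own z axis and vertical below 0.08 rad))), for 0.2 s.
3. the sprocket lies on the first lining disc (z of sprocket in the frame of hub_seat between 0.0048 and 0.0092 m and horizontal distance between sprocket and hub_seat below 0.006 m and angle between sprocket's own z axis and vertical below 0.08 rad), for 0.2 s.
4. the other lining disc lies on the sprocket (((z of disc_b in the frame of hub_seat between 0.0148 and 0.0192 m and horizontal distance between disc_b and hub_seat below 0.006 m and angle between disc_b's own z axis and vertical below 0.08 rad) or (z of disc_a in the frame of hub_seat between 0.0148 and 0.0192 m and horizontal distance between disc_a and hub_seat below 0.006 m and angle between disc_a's own z axis and vertical below 0.08 rad))), for 0.2 s.
5. the pressure plate lies on the second lining disc (z of plate in the frame of hub_seat between 0.0218 and 0.0262 m and horizontal distance between plate and hub_seat below 0.006 m and angle between plate's own z axis and vertical below 0.08 rad), for 0.2 s.
At the end, for the whole second after the job is handed in: Undersides above hub_seat: bushing 0, one lining disc 0, sprocket 7, other lining disc 17, pressure plate 24 mm, each within 2.2 mm in height and 6 mm (bushing 5 mm) sideways of the hub axis, flat within 0.08 rad, released and at rest (all of step 1 and all of step 3 and all of step 5 and ((z of disc_a in the frame of hub_seat between -0.0022 and 0.0022 m and horizontal distance between each of disc_a, disc_b and hub_seat below 0.006 m and angle between each of disc_a, disc_b's own z axis and vertical below 0.08 rad and z of disc_b in the frame of hub_seat between 0.0148 and 0.0192 m) or (z of disc_b in the frame of hub_seat between -0.0022 and 0.0022 m and horizontal distance between each of disc_b, disc_a and hub_seat below 0.006 m and angle between each of disc_b, disc_a's own z axis and vertical below 0.08 rad and z of disc_a in the frame of hub_seat between 0.0148 and 0.0192 m)) and linear speed of each of bushing, disc_a, sprocket, disc_b, plate below 0.01 m/s); the robot touches nothing.
It fails at once if the slotted nut is moved more than 25 mm from where it lay (distance of nut from where it was at the start of the episode above 0.025 m).
It also fails if it takes over 125 s, if anything falls off the work surface, if the arm or the gripper's body presses on something with over 40 N, if the wrist force passes 120 N, or if a joint passes its speed limit or range.

## Robot

A 7-joint arm with a two-finger parallel gripper is mounted at the origin on a cart in front of the work surface, level with it; the furniture and walls round the work are solid. World frame = base frame: x ahead of the robot, y to its left, z up, the work surface at z = 0. Lengths are in mm, angles in rad, forces in N, time in s.
With the tool pointing down it reaches from about 400 to 850 mm from the base axis. Payload 6.9 kg.
Tool frame: the origin (TCP) lies on the centre line of the jaws, within the pads' length; the fingertips stand 11 mm ahead of it and the grasp point (between the pads) lies 8 mm behind it; z points along the fingers, y is the line along which they close (so a half turn about z gives the same grasp; the last joint's range is limited). The gripper opens to 85 mm and grips with 20 to 120 N. Pads are 22 mm wide; open, the fingers measure 114 mm over their backs; the gripper's body (76 mm by 85 mm) begins 54 mm behind the grasp point. The pads swing forward as they close: fully open they stand 13 mm farther back than shut.
Start: joints at [1.236, 0.507, -0.238, 1.5, 0.126, 1.149, -0.155], TCP at [266.635, -565.259, 242.275] pointing down, gripper open.
Joint ranges: [-3.08, 3.08], [-0.24, 2.05], [-1.43, 1.35], [0, 2.5], [-1.52, 4.66], [0.17, 1.96], [-2.89, 2.89]. Speed limits (rad/s): [2.39, 2.39, 3.14, 3.14, 3.14, 3.14, 3.14].

## Interface

Orientations are given as a unit quaternion [w, x, y, z].
In Python, from bench import r gives the robot as it stands.
- The arm moves only by the tool carry_out, never from a script. Its argument "increments" is a list of rows, each a list of 3 entries, a list of its own where there are three numbers: the shift along the tool's x, y, z each as a share of 120 mm, from -1 to 1, then the turn about the tool's z as a share of pi rad, from -1 to 1, then the closure, from -1 (fully open) to 1 (shut). In form: [[[x, y, z], yaw, claw], ...]. A call has 1 to 5 rows; each row shifts and turns the commanded pose from where the row before left it, along the tool's axes as they then stand; what a row does not reach is not made up. A row lasts 1/12 s, in which the tool goes at most 41.7 mm and 7.16 degrees, less where a joint would pass 70% of its speed; a pose out of reach is approached as far as the arm can. A call with a number of a shift or a turn outside -1 to 1 is refused whole. A call with a gripper value outside its range is refused whole. The fingers move at their own pace and stop on an object; "newtons" is the grip in N (left out, the last holds). Time passes only in rows, so rows that do not move let the fingers close. It gives the time, the measured TCP pose, the force, the opening and the grip force at its end, in the units of the state.
- r.read_state(): the state, without advancing time (a new reading comes with each control period).
- r.capture(name): name is "side" or "top" or "wrist"; returns a dict with "pixels" (400x640x3 uint8, red, green, blue), "depth" (400x640 float32, mm along the optical axis (not along the pixel's ray), 0 where there is no reading), "intrinsics" (3x3 intrinsics, pixels), "T" (4x4, takes a point from camera to world coordinates). Camera axes: x right, y down, z forward; pixel columns grow to the right and rows downward; lengths in mm; the calibration is good to about 2 mm. A picture is of the moment at which its call begins.
- r.close_job(): hands the job in; it is judged then, once.
The state is a dict: "t": time; "qpos": joint angles; "qvel": joint speeds; "effort": joint torques, N m; "tcp_pos": TCP position; "eef_rot": TCP orientation; "contact_force": force on the tool from outside, world axes, zero at the start; "torque": the same for the moment, N m; "gripper_width": finger opening in mm; "finger_force": force on a finger pad.
Only numpy, scipy, OpenCV 4.12 (cv2) and the standard library are available. Lean on these libraries where they do the work, as an engineer would, in place of code of your own. Each camera call takes 0.05 s, during which the arm holds its last target. There are 200 camera calls.

## Working session

There is one attempt and no reset: what is moved stays moved. The work goes in short steps, Python scripts to look and compute and a tool call to move; the robot and the scene stay as the last step left them, time stands still between calls to the robot, and variables do not carry over. Pictures are saved under pics/ and viewed, at most 14 in all, crops included, and the job is handed in when it is done.

Besides the shell and the picture viewer there is one more tool, called after "Emit:" by a JSON object that holds its "api" and its "payload". carry_out: Moves the arm, as the interface text tells. Its arguments: {"type":"object","properties":{"increments":{"type":"array","items":{"type":"array"}},"newtons":{"type":"number"}},"required":["increments"]}

```bash
ls; mkdir -p pics; cat > h.py <<'E'
import numpy as np, cv2
from bench import r
def save(n,im): cv2.imwrite('pics/'+n+'.png', cv2.cvtColor(im,cv2.COLOR_RGB2BGR))
def cloud(c):
    d=c['depth']; K=np.array(c['intrinsics']); v,u=np.mgrid[:d.shape[0],:d.shape[1]]
    p=np.stack([(u-K[0,2])/K[0,0]*d,(v-K[1,2])/K[1,1]*d,d],-1)
    T=np.array(c['T']); return p@T[:3,:3].T+T[:3,3]
def ray(c,u,v,z):
    K=np.array(c['intrinsics']);T=np.array(c['T'])
    d=T[:3,:3]@np.array([(u-K[0,2])/K[0,0],(v-K[1,2])/K[1,1],1.]);o=T[:3,3]
    return o+d*(z-o[2])/d[2]
E
python3 - <<'E'
from h import *
for n in ['top','side']:
    c=r.capture(n); save(n+'0',c['pixels']); np.savez(n+'0.npz',**c); print(n,np.round(c['T'],3).tolist(),np.round(c['intrinsics'],1).tolist())
print(r.read_state())
E
```

```text
pics
top [[-0.013, -0.987, 0.158, 404.552], [-1.0, 0.016, 0.012, 121.084], [-0.014, -0.158, -0.987, 1024.256], [0.0, 0.0, 0.0, 1.0]] [[459.5, 0.0, 323.4], [0.0, 459.5, 193.4], [0.0, 0.0, 1.0]]
side [[0.998, -0.024, 0.057, 513.348], [-0.06, -0.616, 0.786, -740.707], [0.016, -0.788, -0.616, 770.352], [0.0, 0.0, 0.0, 1.0]] [[515.4, 0.0, 320.8], [0.0, 515.4, 192.8], [0.0, 0.0, 1.0]]
{'t': 0.1, 'qpos': array([ 1.23547294,  0.50823519, -0.23751799,  1.50103007,  0.12568535,
        1.14888373, -0.15479596]), 'qvel': array([ 0.00136898, -0.00043167, -0.00059569, -0.00342585,  0.00011385,
        0.00139047, -0.00038504]), 'effort': array([-3.31764830e-03, -6.21836257e+01, -2.19370946e+00, -2.50203180e+01,
        1.26837901e-02,  7.95061933e-03, -1.76495149e-05]), 'tcp_pos': array([ 266.42804969, -564.89664532,  241.52861199]), 'eef_rot': array([-7.64094193e-04,  9.75807482e-01,  2.18630148e-01, -1.82266838e-04]), 'contact_force': array([ 0.0847321 , -0.73727351,  0.72550987]), 'torque': array([-0.01498685, -0.04134117,  0.04105787]), 'finger_force': 0.0, 'gripper_width': 85.28596778805593}
```

View pics/top0.png

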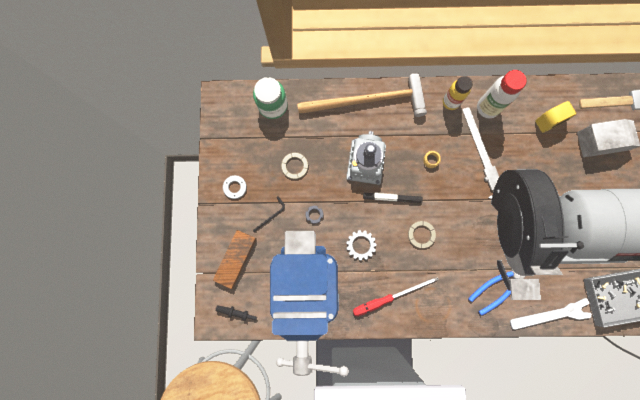

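View pics/side0.png

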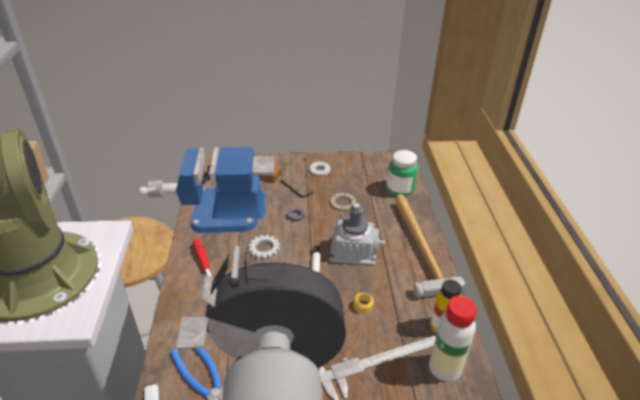

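Top view: bushing at (432,159), discs at (295,166) and (422,235), sprocket (361,245), plate (234,187), nut (315,215), hub at about (369,152). The side view agrees, with the grinder hiding part of the front right.

```bash
python3 - <<'E'
from h import *
c=dict(np.load('top0.npz')); P=cloud(c); 
for n,u,v,h in [('bush',432,159,20),('discA',295,166,7),('discB',422,235,7),('spr',361,245,10),('plate',234,187,8),('nut',315,215,10)]:
    w=22; Z=P[v-w:v+w,u-w:u+w]; z=Z[...,2]
    ground=np.median(z[np.abs(z)<6]); m=(z>ground+h*.5)&(z<ground+h*1.6)
    k,l,s,ce=cv2.connectedComponentsWithStats(m.astype(np.uint8))
    i=1+np.argmax(s[1:,4]); mm=l==i
    ct=max(cv2.findContours(mm.astype(np.uint8),cv2.RETR_EXTERNAL,cv2.CHAIN_APPROX_NONE)[0],key=len)
    (cu,cv_),rad=cv2.minEnclosingCircle(ct); e=cv2.fitEllipse(ct)
    p=ray(c,e[0][0]+u-w,e[0][1]+v-w,h)
    q=Z[mm]; 
    print(n,'px',np.round([e[0][0]+u-w,e[0][1]+v-w],1),'ray',p.round(1),'cloudmid',((q[:,:2].max(0)+q[:,:2].min(0))/2).round(1),'ext',np.ptp(q[:,:2],axis=0).round(1),'z',np.median(q[:,2]).round(1),'ground',ground.round(1))
Z=P[120:195,335:400].reshape(-1,3)
for a,b in [(119,131),(76,84),(55,74)]:
    q=Z[(Z[:,2]>a)&(Z[:,2]<b)]; print(a,b,len(q),q[:,:2].min(0),q[:,:2].max(0),((q[:,:2].max(0)+q[:,:2].min(0))/2))
print(np.round(P[135:185:3,350:390:4,2]).astype(int))
E
```

```text
bush px [432.1 158.7] ray [ 639.9 -110.8   20. ] cloudmid [ 641.4 -112. ] ext [34.9 35.6] z 17.7 ground 0.2
discA px [294.4 165.4] ray [632.6 197.9   7. ] cloudmid [632.7 197.7] ext [59.2 57. ] z 7.2 ground 0.5
discB px [421.6 234.1] ray [473.1 -82.2   7. ] cloudmid [473.6 -82.3] ext [57.6 59.1] z 7.0 ground -0.0
spr px [361.3 244.8] ray [451.4  51.4  10. ] cloudmid [452.2  50.9] ext [63.4 64.1] z 10.1 ground 0.3
plate px [234.3 186.9] ray [585.2 333.5   8. ] cloudmid [585.1 333.6] ext [50.7 51.9] z 8.3 ground 0.5
nut px [314.2 214.2] ray [520.6 154.   10. ] cloudmid [519.9 152.4] ext [38.2 40.1] z 9.9 ground 0.2
119 131 106 [627.97490225  24.25399918] [648.52207225  46.8395685 ] [638.24848725  35.54678384]
76 84 344 [612.01912921   9.86240099] [665.43025699  62.38596099] [638.7246931   36.12418099]
55 74 573 [ 5.97432655e+02 -2.47671234e-01] [688.867419    72.35606024] [643.1500371  36.0541945]
[[  -3   -2    0   57   57   61   57    1   -2   -4]
 [  -2    0   59   50   59   60   56   52    0    0]
 [   1   16   60   60   61   60   60   57   -3    2]
 [   1   39   60   80   83  125   82   59   63   -2]
 [   0   57   81   80  124  127  124   82   57   -1]
 [   0   56   81   82  125  127  127   81   60   -1]
 [   8   68   80   80  118  124  119   77   64    0]
 [  14   65   80   80   98  106   80   79   67    0]
 [   6   56   81   80   80   82   81   82   55    0]
 [  16   65   69   83   81   81   80   80   56   -3]
 [  46   66   65   75   82   81   80   65   34 1024]
 [  10   60   61   69   68   66   66   57   53   -1]
 [  29   57   59   61   61   61   63   59    5    2]
 [  14   38   42   52   55   56   55   57    0    0]
 [  15   21    9   19   26   29   48   36   -1   -3]
 [  -2    8   10   12   10   14   10   14    1   -2]
 [   2    1   -1    1    2    1    6   13    2   -1]]
```

```bash
python3 - <<'E'
from h import *
P=cloud(dict(np.load('top0.npz'))).reshape(-1,3); S=cloud(dict(np.load('side0.npz'))).reshape(-1,3)
m=(P[:,1]>78)&(P[:,1]<180)&(P[:,0]>380)&(P[:,0]<500)&(P[:,2]>25)
for x0 in range(380,500,15):
    q=P[m&(P[:,0]>=x0)&(P[:,0]<x0+15)]
    if len(q)>5: print(x0,'vice ymin',[ (lo,q[q[:,2]>lo][:,1].min().round(0)) for lo in (25,60,100) if (q[:,2]>lo).any()], q[:,2].max().round())
g=P[(P[:,1]<-180)&(P[:,2]>60)&(P[:,0]>380)&(P[:,0]<640)]; print('grinder',g.min(0),g.max(0))
# side cam hub check
for a,b in [(120,131),(77,83)]:
    q=S[(np.hypot(S[:,0]-638.5,S[:,1]-36)<45)&(S[:,2]>a)&(S[:,2]<b)]; print(a,len(q),q.min(0),q.max(0))
for n,x,y,h in [('bush',640,-111,20),('A',632.6,198,7),('spr',451.5,51.3,10)]:
    q=S[(np.hypot(S[:,0]-x,S[:,1]-y)<45)&(S[:,2]>h*.6)&(S[:,2]<h*1.3)]; print(n,len(q),((q.min(0)+q.max(0))/2).round(1),np.ptp(q,axis=0).round(1))
E
```

```text
380 vice ymin [(25, np.float64(129.0)), (60, np.float64(129.0)), (100, np.float64(129.0))] 147.0
395 vice ymin [(25, np.float64(121.0)), (60, np.float64(121.0)), (100, np.float64(121.0))] 1024.0
410 vice ymin [(25, np.float64(123.0)), (60, np.float64(128.0)), (100, np.float64(128.0))] 146.0
425 vice ymin [(25, np.float64(130.0)), (60, np.float64(130.0)), (100, np.float64(130.0))] 146.0
440 vice ymin [(25, np.float64(138.0)), (60, np.float64(149.0)), (100, np.float64(149.0))] 136.0
455 vice ymin [(25, np.float64(149.0)), (60, np.float64(149.0)), (100, np.float64(149.0))] 136.0
470 vice ymin [(25, np.float64(151.0)), (60, np.float64(151.0)), (100, np.float64(151.0))] 134.0
grinder [ 380.12207879 -472.32869249   60.25789974] [ 586.8515708  -216.96270259  282.77749586]
120 84 [628.05261276  25.07110335 120.43080029] [650.07122229  44.40651093 129.17338339]
77 238 [613.75986966  10.20455941  77.28149   ] [665.49057573  62.62514131  82.96227295]
bush 173 [ 642.7 -110.4   17.8] [34.9 36.7 11.5]
A 170 [631.5 199.3   6.6] [82.1 73.2  4.8]
spr 322 [452.1  53.    9.5] [65.5 65.8  6.9]
```

Emit:
{"api": "carry_out", "payload": {"increments": [[[0, 0, -0.3], 0.039, -1], [[0, 0, -0.3], 0.039, -1], [[0, 0, -0.3], 0.039, -1], [[0, 0, -0.3], 0.024, -1], [[0, 0, -0.2], 0, -1]]}}

```text
t: 0.52
tcp_pos: [266.9, -565.3, 413.8]
eef_rot: [0.001, 1.0, -0.004, 0.001]
contact_force: [0.2, -0.4, -0.5]
gripper_width: 85.4
finger_force: 0.0
```

Emit:
{"api": "carry_out", "payload": {"increments": [[[0.2, -0.25, 0], 0, -1], [[0.2, -0.25, 0], 0, -1], [[0.2, -0.25, 0], 0, -1], [[0.2, -0.25, 0], 0, -1], [[0.2, -0.25, 0], 0, -1]]}}

```text
t: 0.93
tcp_pos: [387.7, -413.9, 410.0]
eef_rot: [-0.0, 1.0, -0.001, -0.0]
contact_force: [0.6, -1.1, 0.9]
gripper_width: 85.4
finger_force: 0.0
```

Emit:
{"api": "carry_out", "payload": {"increments": [[[0.2, -0.25, 0], 0, -1], [[0.2, -0.25, 0], 0, -1], [[0.2, -0.25, 0], 0, -1], [[0.2, -0.25, 0], 0, -1], [[0.2, -0.25, 0], 0, -1]]}}

```text
t: 1.35
tcp_pos: [508.0, -264.1, 410.1]
eef_rot: [-0.0, 1.0, -0.001, -0.0]
contact_force: [1.1, 0.2, 0.3]
gripper_width: 85.2
finger_force: 0.0
```

Emit:
{"api": "carry_out", "payload": {"increments": [[[0.2, -0.25, 0.1], 0, 0], [[0.2, -0.25, 0.1], 0, 0], [[0.2, -0.25, 0.1], 0, 0], [[0.1, -0.1, 0.3], 0, 0], [[0, 0, 0.3], 0, 0]]}}

```text
t: 1.77
tcp_pos: [594.8, -158.0, 301.5]
eef_rot: [-0.001, 1.0, 0.003, 0.002]
contact_force: [0.2, 0.8, -1.4]
gripper_width: 42.9
finger_force: 0.0
```

Emit:
{"api": "carry_out", "payload": {"increments": [[[0.13, -0.13, 0.28], 0, -0.4], [[0.13, -0.13, 0.28], 0, -0.4], [[0.12, -0.13, 0.28], 0, -0.4], [[0, 0, 0.3], 0, -0.4], [[0, 0, 0], 0, -0.4]]}}

```text
t: 2.18
tcp_pos: [633.5, -115.2, 157.6]
eef_rot: [-0.001, 1.0, 0.0, -0.006]
contact_force: [-1.3, -1.6, -1.2]
gripper_width: 59.4
finger_force: 0.0
```

```bash
python3 - <<'E'
from h import *
s=r.read_state(); print(s['tcp_pos'].round(1),s['eef_rot'].round(4),s['gripper_width'])
c=r.capture('wrist'); save('w1',c['pixels']); np.savez('w1.npz',**c); P=cloud(c)
q=P[(np.hypot(P[...,0]-640,P[...,1]+111)<40)&(P[...,2]>15)&(P[...,2]<26)]
print(len(q), q.min(0),q.max(0),((q.min(0)+q.max(0))/2))
E
```

```text
[ 633.5 -115.2  157.6] [-1.3e-03  1.0e+00  4.0e-04 -6.3e-03] 59.39806849544241
631 [ 624.93002608 -129.72866413   15.04034684] [660.61159627 -94.25796268  22.27531585] [ 642.77081118 -111.99331341   18.65783135]
```

View pics/w1.png

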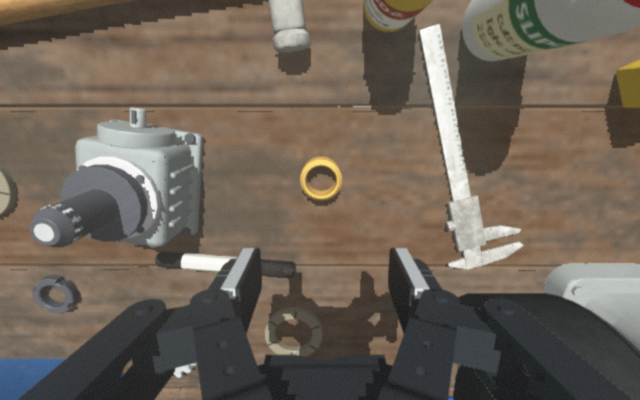

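Wrist view: bushing centred at (321,179) between the fingers' lines; hub at left, tip at (45,232), clear surroundings.

```bash
cat >> h.py <<'E'
def ringfit(q,R,it=60):
    # fit circle centre of known radius R to rim points q (xy)
    from scipy.optimize import least_squares
    return least_squares(lambda c:np.hypot(q[:,0]-c[0],q[:,1]-c[1])-R,q.mean(0),loss='soft_l1',f_scale=1).x
def rim(c,mask,z):
    ct=max(cv2.findContours(mask.astype(np.uint8),cv2.RETR_EXTERNAL,cv2.CHAIN_APPROX_NONE)[0],key=len)[:,0]
    return np.array([ray(c,u,v,z)[:2] for u,v in ct])
E
python3 - <<'E'
from h import *
s=r.read_state(); print(s['t'],s['tcp_pos'].round(1))
for n in ('w1','top0','side0'):
    c=dict(np.load(n+'.npz')); P=cloud(c)
    d=np.hypot(P[...,0]-639,P[...,1]-36)
    for a,b in [(118,131),(74,90)]:
        q=P[(d<30)&(P[...,2]>a)&(P[...,2]<b)]
        if len(q): print(n,a,len(q),q.min(0).round(1),q.max(0).round(1),((q.min(0)+q.max(0))/2).round(1),q.mean(0).round(1))
E
```

```text
2.2333 [ 634.6 -116.8  161.6]
w1 118 1539 [628.3  22.8 118. ] [652.2  44.9 128.3] [640.2  33.8 123.2] [641.8  32.2 124. ]
w1 74 3647 [613.2   8.4  74. ] [667.   61.8  89.9] [640.1  35.1  82. ] [644.1  28.9  80.4]
top0 118 107 [628.   24.3 118.5] [648.5  46.8 130.5] [638.2  35.5 124.5] [637.5  36.1 124.8]
top0 74 361 [612.    9.9  74.1] [665.5  62.4  88.1] [638.7  36.1  81.1] [635.4  37.1  80.2]
side0 118 91 [628.1  25.1 118.5] [650.1  44.4 129.2] [639.1  34.7 123.8] [639.   33.9 124.7]
side0 74 334 [613.8   9.8  74.1] [665.5  62.6  89.9] [639.6  36.2  82. ] [638.5  29.2  81.3]
```

Emit:
{"api": "carry_out", "payload": {"increments": [[[0.07, -0.03, 0.25], 0, -0.4], [[0, 0, 0.25], 0, -0.4], [[0, 0, 0.25], 0, -0.4], [[0, 0, 0.2], 0, -0.4], [[0, 0, 0], 0, -0.4]]}}

```text
t: 2.65
tcp_pos: [643.6, -115.0, 49.2]
eef_rot: [0.0, 1.0, -0.002, -0.003]
contact_force: [-1.3, -0.1, 0.3]
gripper_width: 60.0
finger_force: 0.0
```

Emit:
{"api": "carry_out", "payload": {"increments": [[[-0.013, -0.028, 0.1], 0, -0.4], [[0, 0, 0.1], 0, -0.4], [[0, 0, 0.08], 0, -0.4], [[0, 0, 0], 0, -0.4], [[0, 0, 0], 0, -0.4]]}}

```text
t: 3.07
tcp_pos: [644.3, -110.8, 18.5]
eef_rot: [0.0, 1.0, -0.001, 0.0]
contact_force: [-0.0, -0.8, -0.7]
gripper_width: 59.9
finger_force: 0.0
```

Emit:
{"api": "carry_out", "payload": {"increments": [[[-0.018, 0.005, 0.02], 0, -0.4], [[0, 0, 0], 0, 0.1], [[0, 0, 0], 0, 0.4], [[0, 0, 0], 0, 0.6], [[0, 0, 0], 0, 0.6]], "newtons": 40}}

```text
t: 3.48
tcp_pos: [642.0, -111.2, 16.3]
eef_rot: [0.0, 1.0, -0.001, 0.0]
contact_force: [-2.1, 0.0, 6.2]
gripper_width: 34.0
finger_force: 39.9
```

Emit:
{"api": "carry_out", "payload": {"increments": [[[0, 0, 0], 0, 0.6], [[0, 0, 0], 0, 0.6], [[0, 0, 0], 0, 0.6]]}}

```text
t: 3.73
tcp_pos: [642.0, -111.2, 16.3]
eef_rot: [0.0, 1.0, -0.001, 0.0]
contact_force: [-2.0, -0.8, 5.7]
gripper_width: 34.4
finger_force: 39.9
```

Emit:
{"api": "carry_out", "payload": {"increments": [[[0, 0, -0.1], 0, 0.6], [[0, 0, -0.3], 0, 0.6], [[0, 0, -0.3], 0, 0.6], [[0, 0, -0.3], 0, 0.6], [[0, 0, -0.3], 0, 0.6]]}}

```text
t: 4.15
tcp_pos: [641.7, -110.6, 173.9]
eef_rot: [-0.0, 1.0, -0.001, 0.0]
contact_force: [-0.7, -0.4, -1.4]
gripper_width: 34.2
finger_force: 40.2
```

Emit:
{"api": "carry_out", "payload": {"increments": [[[0, -0.3, 0], 0, 0.6], [[0, -0.3, 0], 0, 0.6], [[0, -0.3, 0], 0, 0.6], [[0, -0.3, 0], 0, 0.6], [[0, 0, 0], 0, 0.6]]}}

```text
t: 4.57
tcp_pos: [641.6, 44.5, 172.8]
eef_rot: [-0.004, 1.0, 0.004, 0.001]
contact_force: [-1.0, 1.9, -1.1]
gripper_width: 34.4
finger_force: 40.2
```

```bash
python3 - <<'E'
from h import *
s=r.read_state(); print(s['tcp_pos'].round(1),s['eef_rot'].round(4),s['gripper_width'],s['finger_force'])
c=r.capture('wrist'); save('w2',c['pixels']); np.savez('w2.npz',**c); P=cloud(c)
c2=r.capture('side'); np.savez('s2.npz',**c2); a=c['pixels'][150:]; b=c2['pixels'][100:350,220:470]
save('w2',np.hstack([a,b]) if 0 else cv2.resize(b,(500,500)))
hs=cv2.cvtColor(c['pixels'],cv2.COLOR_RGB2HSV); m=(hs[...,0]>15)&(hs[...,0]<32)&(hs[...,1]>120)&(np.abs(P[...,2]-165)<40)
q=P[m];print(len(q),q.min(0) if len(q) else '',q.max(0) if len(q) else '')
P=cloud(c2);hs=cv2.cvtColor(c2['pixels'],cv2.COLOR_RGB2HSV); m=(hs[...,0]>15)&(hs[...,0]<32)&(hs[...,1]>120)&(np.abs(P[...,2]-165)<40)&(np.abs(P[...,0]-640)<60)&(np.abs(P[...,1]-30)<60)
q=P[m];print(len(q),np.percentile(q,[2,50,98],axis=0))
save('w2b',c['pixels'][100:])
E
```

```text
[641.6  44.5 172.8] [-3.7e-03  1.0e+00  4.5e-03  5.0e-04] 34.44523192312827 40.20051810366567
3834 [623.61401159  26.73798452 156.98347279] [660.3218843   61.41102165 178.68696118]
67 [[625.46315962  27.4949971  161.29359614]
 [630.50661466  36.07832019 172.69385975]
 [658.52553424  58.40409275 179.03577473]]
```

View pics/w2.png

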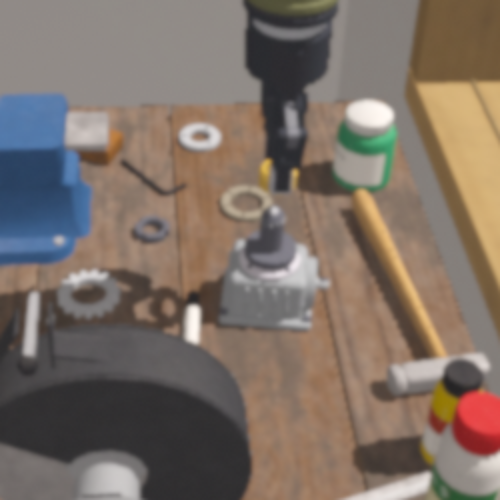

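View pics/w2b.png

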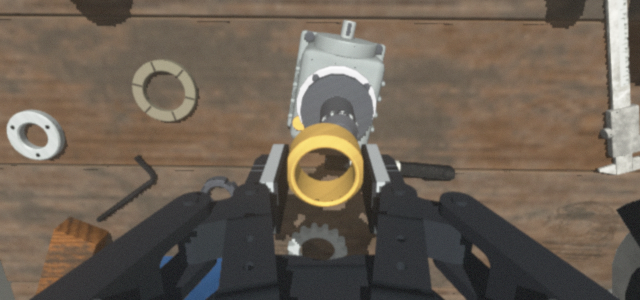

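The side view shows the bushing held above the hub; the wrist view shows it level between the pads at (325,260), hub just behind.

Emit:
{"api": "carry_out", "payload": {"increments": [[[-0.017, 0.073, 0.1], 0, 0.6], [[0, 0, 0.05], 0, 0.6], [[0, 0, 0], 0, 0.6], [[0, 0, 0], 0, 0.6]]}}

```text
t: 5.0
tcp_pos: [640.0, 23.3, 153.3]
eef_rot: [0.0, 1.0, -0.002, -0.0]
contact_force: [0.1, -0.1, -0.9]
gripper_width: 34.5
finger_force: 40.2
```

Emit:
{"api": "carry_out", "payload": {"increments": [[[0, -0.1, 0], 0, 0.6], [[0, 0, 0], 0, 0.6], [[0, 0, 0], 0, 0.6], [[0, 0, 0], 0, 0.6]]}}

```text
t: 5.33
tcp_pos: [640.4, 37.0, 153.8]
eef_rot: [-0.0, 1.0, -0.001, 0.0]
contact_force: [-0.9, 0.2, -1.1]
gripper_width: 34.4
finger_force: 40.2
```

```bash
python3 - <<'E'
from h import *
s=r.read_state(); print(s['tcp_pos'].round(1))
c=r.capture('wrist'); P=cloud(c)
hs=cv2.cvtColor(c['pixels'],cv2.COLOR_RGB2HSV); m=(hs[...,0]>15)&(hs[...,0]<32)&(hs[...,1]>120)&(np.abs(P[...,2]-147)<18)
q=P[m];print(len(q),q.min(0),q.max(0),(q.min(0)+q.max(0))/2)
q=P[(np.hypot(P[...,0]-639,P[...,1]-36)<31)&(P[...,2]>76)&(P[...,2]<84)];print(len(q),q.min(0),q.max(0))
save('w3',c['pixels'])
E
```

```text
[640.4  37.  153.8]
3815 [622.66449458  19.17645748 138.12784476] [659.05802107  53.75132567 159.37570502] [640.86125783  36.46389158 148.75177489]
2719 [624.80803817   9.0286155   76.02797219] [666.93335549  62.3654561   83.95583414]
```

Emit:
{"api": "carry_out", "payload": {"increments": [[[-0.008, 0.006, 0.06], 0, 0.6], [[0, 0, 0.08], 0, 0.6], [[0, 0, 0.1], 0, 0.6], [[0, 0, 0.1], 0, 0.6], [[0, 0, 0], 0, 0.6]]}}

```text
t: 5.8
tcp_pos: [638.7, 35.7, 109.8]
eef_rot: [-0.0, 1.0, -0.001, -0.001]
contact_force: [0.7, 0.9, -1.7]
gripper_width: 34.5
finger_force: 40.2
```

Emit:
{"api": "carry_out", "payload": {"increments": [[[0, 0, 0.05], 0, 0.6], [[0, 0, 0.05], 0, 0.6], [[0, 0, 0], 0, 0.6], [[0, 0, 0], 0, 0.6]]}}

```text
t: 6.13
tcp_pos: [639.0, 35.7, 100.4]
eef_rot: [-0.0, 1.0, -0.001, -0.0]
contact_force: [-0.1, 1.8, -0.5]
gripper_width: 34.4
finger_force: 40.2
```

Emit:
{"api": "carry_out", "payload": {"increments": [[[0, 0, 0.03], 0, 0.6], [[0, 0, 0], 0, 0.6], [[0, 0, 0], 0, 0.6]]}}

```text
t: 6.38
tcp_pos: [639.2, 35.7, 97.1]
eef_rot: [-0.0, 1.0, -0.001, -0.0]
contact_force: [1.4, 0.9, -1.3]
gripper_width: 34.3
finger_force: 40.2
```

Emit:
{"api": "carry_out", "payload": {"increments": [[[0, 0, 0.008], 0, 0.6], [[0, 0, 0], 0, 0.5], [[0, 0, 0], 0, 0.1], [[0, 0, 0], 0, -0.4], [[0, 0, 0], 0, -0.4]]}}

```text
t: 6.8
tcp_pos: [639.2, 35.4, 96.2]
eef_rot: [0.0, 1.0, -0.001, -0.0]
contact_force: [0.5, -0.3, 0.1]
gripper_width: 59.4
finger_force: 0.0
```

Emit:
{"api": "carry_out", "payload": {"increments": [[[0, 0, -0.1], 0, -0.4], [[0, 0, -0.25], 0, -0.4], [[0, 0, -0.25], 0, -0.4], [[-0.1, 0, -0.15], 0, -0.4], [[-0.25, 0, 0], 0, -0.4]]}}

```text
t: 7.22
tcp_pos: [601.9, 36.1, 191.1]
eef_rot: [-0.001, 1.0, -0.002, 0.005]
contact_force: [-0.4, -0.1, -0.1]
gripper_width: 60.0
finger_force: 0.0
```

```bash
python3 - <<'E'
from h import *
s=r.read_state(); print(s['tcp_pos'].round(1))
for n in ('wrist','side','top'):
    c=r.capture(n); P=cloud(c); np.savez('b_'+n+'.npz',**c)
    hs=cv2.cvtColor(c['pixels'],cv2.COLOR_RGB2HSV); m=(hs[...,0]>15)&(hs[...,0]<32)&(hs[...,1]>110)&(np.hypot(P[...,0]-639,P[...,1]-36)<25)&(P[...,2]>76)&(P[...,2]<110)
    q=P[m]; print(n,len(q),q.min(0).round(1),q.max(0).round(1),((q.min(0)+q.max(0))/2).round(1)) if len(q) else print(n,'none')
    if n=='wrist': save('w4',c['pixels'])
E
```

```text
[601.9  36.1 191.1]
wrist 674 [624.1  17.5  79.4] [657.8  52.7 102.9] [640.9  35.1  91.2]
side 173 [621.4  16.9  81.7] [656.2  46.  103.1] [638.8  31.4  92.4]
top none
```

View pics/w4.png

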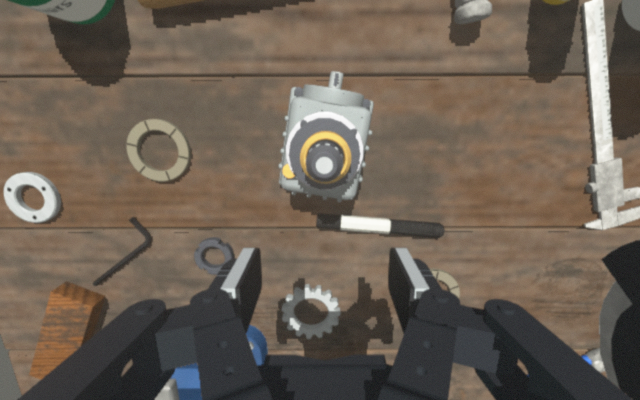

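Wrist view: bushing sits round the hub barrel at (325,155), flat on the flange; disc A is at (158,150).

Emit:
{"api": "carry_out", "payload": {"increments": [[[0.06, -0.27, 0], 0, -0.85], [[0.06, -0.27, 0], 0, -0.85], [[0.06, -0.27, 0.1], 0, -0.85], [[0.06, -0.27, 0.15], 0, -0.85], [[0.06, -0.27, 0.15], 0, -0.85]]}}

```text
t: 7.78
tcp_pos: [635.0, 199.3, 138.5]
eef_rot: [-0.0, 1.0, -0.001, 0.001]
contact_force: [1.2, 0.2, 0.8]
gripper_width: 79.5
finger_force: 0.0
```

Emit:
{"api": "carry_out", "payload": {"increments": [[[0, 0, 0.1], 0, -0.85], [[0, 0, 0], 0, -0.85], [[0, 0, 0], 0, -0.85]]}}

```text
t: 8.03
tcp_pos: [633.6, 197.0, 125.4]
eef_rot: [0.001, 1.0, -0.001, -0.001]
contact_force: [0.3, -0.7, 0.6]
gripper_width: 78.8
finger_force: 0.0
```

```bash
python3 - <<'E'
from h import *
s=r.read_state(); print(s['tcp_pos'].round(1),s['eef_rot'].round(4))
c=dict(np.load('b_wrist.npz')); P=cloud(c); x,y=632.7,197.8
m=(np.hypot(P[...,0]-x,P[...,1]-y)<40)&(P[...,2]>4)&(P[...,2]<12); q=P[m]; print('old',len(q),((q.min(0)+q.max(0))/2).round(1),np.ptp(q,axis=0)); print(ringfit(rim(c,m,7),30))
c=r.capture('wrist'); P=cloud(c); save('w5',c['pixels'])
m=(np.hypot(P[...,0]-x,P[...,1]-y)<40)&(P[...,2]>4)&(P[...,2]<12); q=P[m]; print(len(q),((q.min(0)+q.max(0))/2).round(1),np.ptp(q,axis=0)); print(ringfit(rim(c,m,7),30))
E
```

```text
[633.6 197.  125.4] [ 6.e-04  1.e+00 -1.e-03 -8.e-04]
old 1805 [634.3 197.9   6.7] [59.22953897 60.79514237  5.47664533]
[634.45615408 197.40262725]
2438 [633.9 198.2   6.9] [60.23836643 59.60626579  5.8632721 ]
[634.23736813 198.26224919]
```

Emit:
{"api": "carry_out", "payload": {"increments": [[[0.003, -0.008, 0.25], 0, -0.85], [[0, 0, 0.3], 0, -0.85], [[0, 0, 0.25], 0, -0.85], [[0, 0, 0.08], 0, -0.85], [[0, 0, 0], 0, -0.85]]}}

```text
t: 8.5
tcp_pos: [633.2, 196.5, 19.0]
eef_rot: [0.001, 1.0, -0.002, -0.002]
contact_force: [-0.4, 0.3, 0.2]
gripper_width: 79.1
finger_force: 0.0
```

Emit:
{"api": "carry_out", "payload": {"increments": [[[0, 0, 0.05], 0, -0.85], [[0, 0, 0.04], 0, -0.85], [[0, 0, 0], 0, -0.85], [[0, 0, 0], 0, -0.85]]}}

```text
t: 8.83
tcp_pos: [634.6, 198.7, 10.9]
eef_rot: [-0.0, 1.0, -0.001, 0.001]
contact_force: [-0.0, -0.1, 0.3]
gripper_width: 79.2
finger_force: 0.0
```

Emit:
{"api": "carry_out", "payload": {"increments": [[[-0.004, 0.004, 0.025], 0, -0.85], [[0, 0, 0], 0, -0.6], [[0, 0, 0], 0, -0.2], [[0, 0, 0], 0, 0.1], [[0, 0, 0], 0, 0.1]], "newtons": 30}}

```text
t: 9.25
tcp_pos: [633.5, 198.2, 7.6]
eef_rot: [0.0, 1.0, -0.001, 0.0]
contact_force: [-1.5, -0.9, 6.1]
gripper_width: 58.4
finger_force: 31.4
```

Emit:
{"api": "carry_out", "payload": {"increments": [[[0, 0, 0], 0, 0.1], [[0, 0, 0], 0, 0.1]]}}

```text
t: 9.42
tcp_pos: [633.5, 198.1, 7.6]
eef_rot: [0.0, 1.0, -0.001, 0.0]
contact_force: [-1.8, -1.1, 4.2]
gripper_width: 58.3
finger_force: 31.4
```

```bash
python3 - <<'E'
from h import *
c=r.capture('wrist'); save('w6',c['pixels'][150:,100:540])
E
```

```text
(no output)
```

View pics/w6.png

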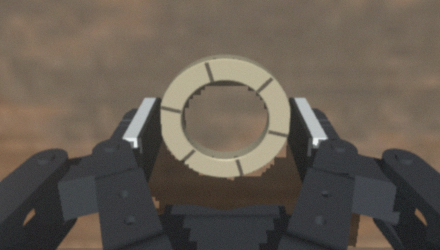

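The disc is held centred between the pads, at about (225,115) in the crop.

Emit:
{"api": "carry_out", "payload": {"increments": [[[0, 0, -0.15], 0, 0.1], [[0, 0, -0.3], 0, 0.1], [[0, 0, -0.3], 0, 0.1], [[0, 0, -0.3], 0, 0.1], [[0, 0, -0.2], 0, 0.1]]}}

```text
t: 9.88
tcp_pos: [634.3, 198.6, 160.6]
eef_rot: [-0.001, 1.0, -0.001, 0.002]
contact_force: [0.3, 0.7, -0.2]
gripper_width: 58.7
finger_force: 32.6
```

Emit:
{"api": "carry_out", "payload": {"increments": [[[0.048, 0.27, 0], 0, 0.1], [[0, 0.3, 0], 0, 0.1], [[0, 0.3, 0], 0, 0.1], [[0, 0.3, 0], 0, 0.1], [[0, 0.185, 0], 0, 0.1]]}}

```text
t: 10.3
tcp_pos: [638.6, 30.2, 156.8]
eef_rot: [0.001, 1.0, -0.003, -0.0]
contact_force: [0.4, -1.1, -1.1]
gripper_width: 58.7
finger_force: 32.6
```

Emit:
{"api": "carry_out", "payload": {"increments": [[[0, 0, 0], 0, 0.1], [[0, 0, 0], 0, 0.1], [[0, 0, 0], 0, 0.1], [[0, 0, 0], 0, 0.1]]}}

```text
t: 10.63
tcp_pos: [638.8, 37.6, 156.9]
eef_rot: [-0.001, 1.0, 0.0, 0.0]
contact_force: [-0.0, 0.8, -0.1]
gripper_width: 58.5
finger_force: 32.6
```

```bash
cat >> h.py <<'E'
def held(zt,R,band=5):
    s=r.read_state(); print(s['tcp_pos'].round(1),s['eef_rot'].round(4),s['gripper_width'])
    c=r.capture('wrist'); P=cloud(c); x,y=s['tcp_pos'][:2]
    d=np.hypot(P[...,0]-x,P[...,1]-y)
    m=(d<R+1.5)&(np.abs(P[...,2]-zt)<band); q=P[m]
    print('held',len(q),q.min(0).round(1),q.max(0).round(1),((q.min(0)+q.max(0))/2).round(1),'fit',ringfit(rim(c,m,np.median(q[:,2])),R).round(1))
    m=(np.hypot(P[...,0]-640,P[...,1]-35)<31)&(P[...,2]>76)&(P[...,2]<84); q=P[m]
    if len(q): print('flange',len(q),q.min(0).round(1),q.max(0).round(1))
    return c
E
python3 - <<'E'
from h import *
c=held(r.read_state()['tcp_pos'][2],30); save('w7',c['pixels'])
E
```

```text
[638.8  37.6 156.9] [-7.e-04  1.e+00  1.e-04  1.e-04] 58.528479752623674
held 7890 [608.8   7.6 151.9] [669.5  67.  161.8] [639.2  37.3 156.8] fit [639.9  37.2]
flange 1503 [616.6   9.6  76. ] [666.8  62.6  84. ]
```

Emit:
{"api": "carry_out", "payload": {"increments": [[[0.002, 0.015, 0], 0, 0.1], [[0, 0, 0.12], 0, 0.1], [[0, 0, 0.13], 0, 0.1], [[0, 0, 0.12], 0, 0.1], [[0, 0, 0], 0, 0.1]]}}

```text
t: 11.1
tcp_pos: [637.4, 34.2, 109.5]
eef_rot: [0.0, 1.0, -0.0, -0.002]
contact_force: [-0.2, 0.1, -1.2]
gripper_width: 58.9
finger_force: 32.6
```

Emit:
{"api": "carry_out", "payload": {"increments": [[[0, 0, 0], 0, 0.1], [[0, 0, 0], 0, 0.1]]}}

```text
t: 11.27
tcp_pos: [639.6, 34.3, 113.1]
eef_rot: [-0.0, 1.0, -0.001, 0.0]
contact_force: [-0.4, -0.3, 0.1]
gripper_width: 58.6
finger_force: 32.6
```

Emit:
{"api": "carry_out", "payload": {"increments": [[[0, -0.009, 0.03], 0, 0.1], [[0, 0, 0.04], 0, 0.1], [[0, 0, 0.04], 0, 0.1], [[0, 0, 0.02], 0, 0.1], [[0, 0, 0], 0, 0.1]]}}

```text
t: 11.68
tcp_pos: [638.6, 34.7, 95.9]
eef_rot: [0.0, 1.0, -0.001, -0.001]
contact_force: [0.5, -0.3, 0.3]
gripper_width: 58.4
finger_force: 32.6
```

Emit:
{"api": "carry_out", "payload": {"increments": [[[0, 0, 0.03], 0, 0.1], [[0, 0, 0.03], 0, 0.1], [[0, 0, 0.015], 0, 0.1], [[0, 0, 0], 0, 0.1], [[0, 0, 0], 0, 0.1]]}}

```text
t: 12.1
tcp_pos: [639.1, 34.8, 87.7]
eef_rot: [-0.0, 1.0, -0.001, -0.0]
contact_force: [-0.3, 0.0, 0.2]
gripper_width: 58.5
finger_force: 32.6
```

Emit:
{"api": "carry_out", "payload": {"increments": [[[0, 0, 0.003], 0, 0], [[0, 0, 0], 0, -0.4], [[0, 0, 0], 0, -0.8], [[0, 0, 0], 0, -0.8], [[0, 0, -0.1], 0, -0.8]]}}

```text
t: 12.52
tcp_pos: [637.7, 34.6, 97.5]
eef_rot: [0.0, 1.0, -0.001, -0.002]
contact_force: [-0.9, -0.2, -0.7]
gripper_width: 76.8
finger_force: 0.0
```

Emit:
{"api": "carry_out", "payload": {"increments": [[[0, 0, -0.2], 0, -0.9], [[0, 0, -0.3], 0, -0.9], [[-0.05, 0, -0.25], 0, -0.9], [[-0.25, 0, 0], 0, -0.9], [[-0.2, 0, 0], 0, -0.9]]}}

```text
t: 12.93
tcp_pos: [579.7, 35.3, 192.3]
eef_rot: [-0.0, 1.0, -0.001, 0.003]
contact_force: [-0.4, -0.1, -1.4]
gripper_width: 81.0
finger_force: 0.0
```

```bash
cat >> h.py <<'E'
def look(x,y,lo,hi,R,zt,w=None):
    s=r.read_state(); print(s['t'],s['tcp_pos'].round(1),s['eef_rot'].round(4),s['gripper_width'])
    c=r.capture('wrist'); P=cloud(c)
    m=(np.hypot(P[...,0]-x,P[...,1]-y)<R*1.35)&(P[...,2]>lo)&(P[...,2]<hi); q=P[m]
    print(len(q),'mid',((q.min(0)+q.max(0))/2).round(1),'ext',np.ptp(q,axis=0).round(1),'zmed',np.median(q[:,2]).round(1),'fit',ringfit(rim(c,m,zt),R).round(1))
    return c
E
python3 - <<'E'
from h import *
c=look(640,36,84,94,30,87); save('w8',c['pixels'])
E
```

```text
12.9333 [579.7  35.3 192.3] [-3.0e-04  1.0e+00 -1.2e-03  2.5e-03] 81.00060868166132
3237 mid [639.5  33.9  88.9] ext [59.2 59.5  9.7] zmed 87.5 fit [639.6  34. ]
```

View pics/w8.png

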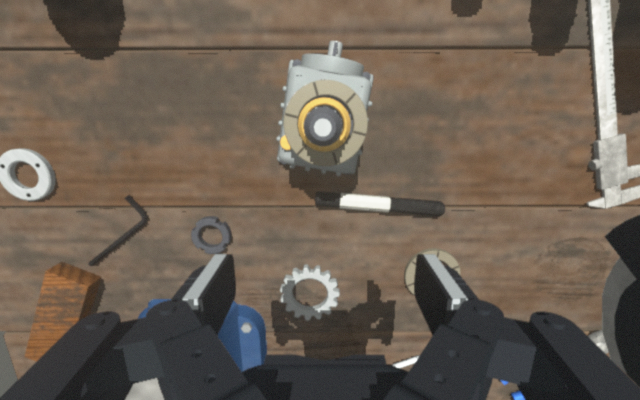

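Wrist view: disc A lies flat round the bushing at (325,125). Sprocket at (309,291), other disc at (432,275).

Emit:
{"api": "carry_out", "payload": {"increments": [[[-0.2, -0.037, 0], 0, -1], [[-0.25, -0.1, 0.1], 0, -1], [[-0.25, 0, 0.15], 0, -1], [[-0.25, 0, 0.15], 0, -1], [[-0.11, 0, 0.14], 0, -1]]}}

```text
t: 13.4
tcp_pos: [448.2, 51.5, 124.7]
eef_rot: [0.0, 1.0, -0.001, -0.001]
contact_force: [-0.8, -0.3, 0.1]
gripper_width: 85.9
finger_force: 0.0
```

Emit:
{"api": "carry_out", "payload": {"increments": [[[0, 0, 0], 0, -1], [[0, 0, 0], 0, -1], [[0, 0, 0], 0, -1]]}}

```text
t: 13.65
tcp_pos: [454.0, 51.9, 125.7]
eef_rot: [-0.0, 1.0, -0.001, 0.001]
contact_force: [0.4, 0.7, -0.7]
gripper_width: 85.2
finger_force: 0.0
```

```bash
python3 - <<'E'
from h import *
c=look(452,51,5,15,32,10); save('w9',c['pixels'])
E
```

```text
13.65 [454.   51.9 125.7] [-3.0e-04  1.0e+00 -1.1e-03  1.4e-03] 85.2235986042564
2674 mid [452.6  51.6   8.8] ext [65.5 65.3  7.6] zmed 10.3 fit [452.9  51.9]
```

Emit:
{"api": "carry_out", "payload": {"increments": [[[-0.006, 0, 0.25], 0, -1], [[0, 0, 0.3], 0, -1], [[0, 0, 0.25], 0, -1], [[0, 0, 0.1], 0, -1], [[0, 0, 0], 0, -1]]}}

```text
t: 14.12
tcp_pos: [451.5, 51.7, 14.5]
eef_rot: [0.0, 1.0, -0.001, -0.001]
contact_force: [0.0, 0.1, 0.0]
gripper_width: 85.3
finger_force: 0.0
```

Emit:
{"api": "carry_out", "payload": {"increments": [[[0, 0, 0.05], 0, -1], [[0, 0, 0.03], 0, -1], [[0, 0, 0], 0, -1], [[0, 0, 0], 0, -1], [[0, 0, 0], 0, -1]]}}

```text
t: 14.53
tcp_pos: [451.8, 51.6, 7.7]
eef_rot: [-0.0, 1.0, -0.001, 0.001]
contact_force: [-1.1, -0.2, 0.0]
gripper_width: 85.1
finger_force: 0.0
```

Emit:
{"api": "carry_out", "payload": {"increments": [[[0.007, 0, 0], 0, -0.8], [[0, 0, 0], 0, -0.5], [[0, 0, 0], 0, -0.2], [[0, 0, 0], 0, 0], [[0, 0, 0], 0, 0]], "newtons": 40}}

```text
t: 14.95
tcp_pos: [452.6, 51.8, 7.9]
eef_rot: [-0.0, 1.0, -0.001, 0.001]
contact_force: [-2.3, -1.0, 12.2]
gripper_width: 63.4
finger_force: 40.8
```

Emit:
{"api": "carry_out", "payload": {"increments": [[[0, 0, 0], 0, 0], [[0, 0, 0], 0, 0]]}}

```text
t: 15.12
tcp_pos: [452.6, 51.8, 7.9]
eef_rot: [-0.0, 1.0, -0.001, 0.001]
contact_force: [-1.1, -0.4, 12.2]
gripper_width: 63.6
finger_force: 40.8
```

```bash
python3 - <<'E'
from h import *
c=look(452,51,5,15,32,10); save('w10',c['pixels'][150:,100:540])
E
```

```text
15.1167 [452.6  51.8   7.9] [-1.e-04  1.e+00 -1.e-03  9.e-04] 63.56582104998437
9093 mid [452.2  50.9  10. ] ext [66.5 84.7 10. ] zmed 10.3 fit [453.2  51.2]
```

Emit:
{"api": "carry_out", "payload": {"increments": [[[0, 0, -0.15], 0, 0], [[0, 0, -0.3], 0, 0], [[0, 0, -0.3], 0, 0], [[0, 0, -0.3], 0, 0], [[0, 0, -0.22], 0, 0]]}}

```text
t: 15.58
tcp_pos: [452.1, 51.8, 162.1]
eef_rot: [-0.0, 1.0, -0.001, 0.001]
contact_force: [0.1, -0.3, -2.3]
gripper_width: 63.5
finger_force: 46.3
```

Emit:
{"api": "carry_out", "payload": {"increments": [[[0.25, 0.067, 0], 0, 0], [[0.3, 0.07, 0], 0, 0], [[0.3, 0, 0], 0, 0], [[0.3, 0, 0], 0, 0], [[0.25, 0, 0], 0, 0]]}}

```text
t: 16.0
tcp_pos: [622.0, 34.1, 159.3]
eef_rot: [0.0, 1.0, -0.002, 0.0]
contact_force: [0.2, 0.4, -1.8]
gripper_width: 63.0
finger_force: 46.2
```

Emit:
{"api": "carry_out", "payload": {"increments": [[[0.157, 0, 0], 0, 0], [[0, 0, 0], 0, 0], [[0, 0, 0], 0, 0], [[0, 0, 0], 0, 0], [[0, 0, 0], 0, 0]]}}

```text
t: 16.42
tcp_pos: [637.6, 34.8, 159.4]
eef_rot: [0.0, 1.0, -0.001, -0.001]
contact_force: [0.7, 0.1, -1.6]
gripper_width: 63.4
finger_force: 46.2
```

```bash
python3 - <<'E'
from h import *
c=held(r.read_state()['tcp_pos'][2]+2,32,4); save('w11',c['pixels'])
E
```

```text
[637.6  34.8 159.4] [ 1.e-04  1.e+00 -9.e-04 -6.e-04] 63.3853837797987
held 8342 [604.6   2.3 157.4] [670.3  66.3 165.3] [637.4  34.3 161.3] fit [637.9  34.6]
flange 232 [636.1   8.7  78.9] [669.6  57.2  84. ]
```

View pics/w11.png

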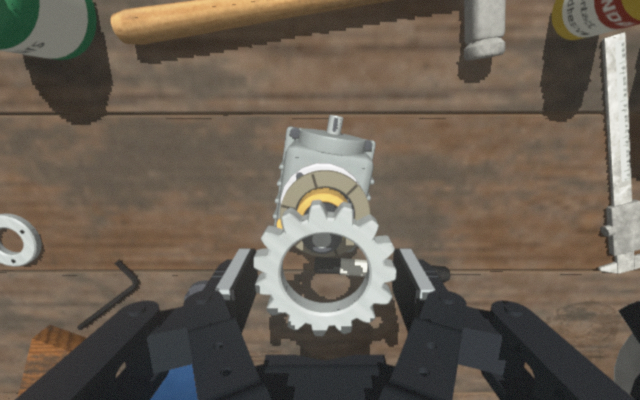

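The sprocket is held flat between the pads at (325,267), hub below it.

Emit:
{"api": "carry_out", "payload": {"increments": [[[0.005, -0.003, 0.1], 0, 0], [[0, 0, 0.12], 0, 0], [[0, 0, 0.1], 0, 0], [[0, 0, 0], 0, 0], [[0, 0, 0], 0, 0]]}}

```text
t: 16.88
tcp_pos: [638.7, 35.1, 119.9]
eef_rot: [0.0, 1.0, -0.001, -0.001]
contact_force: [1.3, -0.6, -1.7]
gripper_width: 63.7
finger_force: 46.2
```

Emit:
{"api": "carry_out", "payload": {"increments": [[[0, 0, 0], 0, 0], [[0, 0, 0], 0, 0], [[0, 0, 0], 0, 0]]}}

```text
t: 17.13
tcp_pos: [639.9, 35.2, 121.7]
eef_rot: [-0.0, 1.0, -0.001, 0.001]
contact_force: [0.7, -0.0, -1.5]
gripper_width: 63.4
finger_force: 46.2
```

Emit:
{"api": "carry_out", "payload": {"increments": [[[-0.003, 0, 0.05], 0, 0], [[0, 0, 0.05], 0, 0], [[0, 0, 0.05], 0, 0], [[0, 0, 0], 0, 0], [[0, 0, 0], 0, 0]]}}

```text
t: 17.55
tcp_pos: [638.7, 35.1, 102.2]
eef_rot: [0.0, 1.0, -0.001, -0.001]
contact_force: [-1.2, -0.1, -2.2]
gripper_width: 62.8
finger_force: 46.2
```

Emit:
{"api": "carry_out", "payload": {"increments": [[[0, 0, 0.03], 0, 0], [[0, 0, 0.03], 0, 0], [[0, 0, 0], 0, 0], [[0, 0, 0], 0, 0], [[0, 0, 0], 0, 0]]}}

```text
t: 17.97
tcp_pos: [639.0, 35.1, 95.7]
eef_rot: [0.0, 1.0, -0.001, -0.0]
contact_force: [-0.7, 0.3, -2.0]
gripper_width: 63.1
finger_force: 46.3
```

Emit:
{"api": "carry_out", "payload": {"increments": [[[0, 0, 0.006], 0, 0], [[0, 0, 0], 0, -0.2], [[0, 0, 0], 0, -0.6], [[0, 0, 0], 0, -1], [[0, 0, -0.03], 0, -1]]}}

```text
t: 18.38
tcp_pos: [638.8, 35.1, 98.3]
eef_rot: [0.0, 1.0, -0.001, -0.0]
contact_force: [-0.1, -0.2, 0.7]
gripper_width: 85.2
finger_force: 0.0
```

Emit:
{"api": "carry_out", "payload": {"increments": [[[0, 0, -0.25], 0, -1], [[0, 0, -0.3], 0, -1], [[-0.05, 0, -0.25], 0, -1], [[-0.3, 0, 0], 0, -1], [[-0.25, 0, 0], 0, -1]]}}

```text
t: 18.8
tcp_pos: [567.7, 35.7, 196.9]
eef_rot: [-0.0, 1.0, -0.001, 0.002]
contact_force: [-1.0, -0.8, 0.1]
gripper_width: 85.3
finger_force: 0.0
```

```bash
python3 - <<'E'
from h import *
c=look(640,35,93,101,32,97); save('w12',c['pixels'])
E
```

```text
18.8 [567.7  35.7 196.9] [-4.0e-04  1.0e+00 -1.3e-03  2.5e-03] 85.34797689166987
4525 mid [638.9  34.1  97. ] ext [65.5 65.5  8. ] zmed 97.6 fit [638.8  34.4]
```

Emit:
{"api": "carry_out", "payload": {"increments": [[[-0.2, 0.2, 0], 0, -0.85], [[-0.2, 0.2, 0], 0, -0.85], [[-0.2, 0.2, 0.1], 0, -0.85], [[-0.19, 0.2, 0.2], 0, -0.85], [[0, 0.18, 0.2], 0, -0.85]]}}

```text
t: 19.27
tcp_pos: [468.1, -83.6, 135.2]
eef_rot: [0.001, 1.0, -0.001, -0.0]
contact_force: [-0.7, -0.5, -0.8]
gripper_width: 79.0
finger_force: 0.0
```

Emit:
{"api": "carry_out", "payload": {"increments": [[[0, 0, 0], 0, -0.85], [[0, 0, 0], 0, -0.85], [[0, 0, 0], 0, -0.85], [[0, 0, 0], 0, -0.85]]}}

```text
t: 19.6
tcp_pos: [473.3, -81.0, 135.5]
eef_rot: [-0.0, 1.0, -0.0, 0.001]
contact_force: [0.3, -0.2, 0.3]
gripper_width: 79.2
finger_force: 0.0
```

```bash
python3 - <<'E'
from h import *
c=look(473.4,-82.3,4,12,30,7); save('w13',c['pixels'])
E
```

```text
19.6 [473.3 -81.  135.5] [-2.e-04  1.e+00 -3.e-04  1.e-03] 79.189063944806
2281 mid [474.4 -82.5   6.9] ext [59.5 59.4  5.7] zmed 7.4 fit [474.3 -82.6]
```

Emit:
{"api": "carry_out", "payload": {"increments": [[[0.008, 0.008, 0.25], 0, -0.85], [[0, 0, 0.3], 0, -0.85], [[0, 0, 0.3], 0, -0.85], [[0, 0, 0.1], 0, -0.85], [[0, 0, 0], 0, -0.85]]}}

```text
t: 20.07
tcp_pos: [472.0, -81.7, 18.4]
eef_rot: [-0.001, 1.0, -0.0, -0.002]
contact_force: [-0.4, 0.0, -0.4]
gripper_width: 78.9
finger_force: 0.0
```

Emit:
{"api": "carry_out", "payload": {"increments": [[[0, 0, 0.06], 0, -0.85], [[0, 0, 0.03], 0, -0.85], [[0, 0, 0], 0, -0.85], [[0, 0, 0], 0, -0.85], [[0, 0, 0], 0, -0.85]]}}

```text
t: 20.48
tcp_pos: [473.6, -83.2, 10.7]
eef_rot: [0.0, 1.0, -0.001, 0.001]
contact_force: [-0.3, -0.2, -0.0]
gripper_width: 79.3
finger_force: 0.0
```

Emit:
{"api": "carry_out", "payload": {"increments": [[[0.003, -0.007, 0.015], 0, -0.85], [[0, 0, 0], 0, -0.6], [[0, 0, 0], 0, -0.2], [[0, 0, 0], 0, 0.1], [[0, 0, 0], 0, 0.1]], "newtons": 30}}

```text
t: 20.9
tcp_pos: [473.6, -82.2, 8.8]
eef_rot: [0.0, 1.0, -0.001, 0.0]
contact_force: [-2.7, 0.4, 9.7]
gripper_width: 58.6
finger_force: 30.0
```

Emit:
{"api": "carry_out", "payload": {"increments": [[[0, 0, 0], 0, 0.1], [[0, 0, 0], 0, 0.1]]}}

```text
t: 21.07
tcp_pos: [473.5, -82.2, 8.8]
eef_rot: [0.0, 1.0, -0.001, 0.0]
contact_force: [-1.3, 1.5, 9.9]
gripper_width: 58.5
finger_force: 30.0
```

Emit:
{"api": "carry_out", "payload": {"increments": [[[0, 0, -0.15], 0, 0.1], [[0, 0, -0.3], 0, 0.1], [[0, 0, -0.3], 0, 0.1], [[0, 0, -0.3], 0, 0.1], [[0, 0, -0.22], 0, 0.1]]}}

```text
t: 21.48
tcp_pos: [473.7, -82.1, 163.3]
eef_rot: [0.0, 1.0, -0.001, 0.001]
contact_force: [0.1, -0.4, -1.0]
gripper_width: 58.2
finger_force: 32.5
```

```bash
python3 - <<'E'
from h import *
c=held(r.read_state()['tcp_pos'][2]-2,30); save('w14',c['pixels'])
E
```

```text
[473.7 -82.1 163.3] [ 1.e-04  1.e+00 -1.e-03  1.e-03] 58.216943943168765
held 7819 [ 443.8 -112.1  156.3] [504.2 -52.8 166.3] [474.  -82.5 161.3] fit [474.8 -82.6]
```

Emit:
{"api": "carry_out", "payload": {"increments": [[[0.23, -0.163, 0], 0, 0.1], [[0.23, -0.163, 0], 0, 0.1], [[0.23, -0.163, 0], 0, 0.1], [[0.23, -0.163, 0], 0, 0.1], [[0.23, -0.163, 0], 0, 0.1]]}}

```text
t: 21.95
tcp_pos: [612.5, 16.1, 160.2]
eef_rot: [0.0, 1.0, -0.001, -0.0]
contact_force: [0.9, -0.2, 0.1]
gripper_width: 58.2
finger_force: 32.5
```

Emit:
{"api": "carry_out", "payload": {"increments": [[[0.23, -0.163, 0], 0, 0.1], [[0, 0, 0], 0, 0.1], [[0, 0, 0.1], 0, 0.1], [[0, 0, 0], 0, 0.1], [[0, 0, 0], 0, 0.1]]}}

```text
t: 22.37
tcp_pos: [638.3, 34.4, 147.4]
eef_rot: [0.0, 1.0, -0.001, -0.001]
contact_force: [-0.1, 0.1, 0.4]
gripper_width: 58.2
finger_force: 32.5
```

```bash
python3 - <<'E'
from h import *
c=held(r.read_state()['tcp_pos'][2]-2,30); save('w15',c['pixels'])
E
```

```text
[638.3  34.4 147.4] [ 2.0e-04  1.0e+00 -1.1e-03 -1.2e-03] 58.22028450512319
held 7786 [608.1   4.4 140.4] [668.9  63.6 150.4] [638.5  34.  145.4] fit [639.4  33.9]
flange 42 [655.6   8.9  80.2] [669.7  57.4  83.9]
```

Emit:
{"api": "carry_out", "payload": {"increments": [[[0.004, -0.005, 0.09], 0, 0.1], [[0, 0, 0.1], 0, 0.1], [[0, 0, 0.08], 0, 0.1], [[0, 0, 0], 0, 0.1], [[0, 0, 0], 0, 0.1]]}}

```text
t: 22.83
tcp_pos: [639.0, 35.2, 114.9]
eef_rot: [0.0, 1.0, -0.001, -0.001]
contact_force: [-0.3, 0.4, -0.6]
gripper_width: 58.1
finger_force: 32.5
```

Emit:
{"api": "carry_out", "payload": {"increments": [[[0, 0, 0], 0, 0.1], [[0, 0, 0], 0, 0.1], [[0, 0, 0], 0, 0.1]]}}

```text
t: 23.08
tcp_pos: [640.0, 35.4, 116.6]
eef_rot: [-0.0, 1.0, -0.001, 0.0]
contact_force: [0.0, 0.0, -0.3]
gripper_width: 58.4
finger_force: 32.5
```

Emit:
{"api": "carry_out", "payload": {"increments": [[[-0.004, 0, 0.03], 0, 0.1], [[0, 0, 0.03], 0, 0.1], [[0, 0, 0.02], 0, 0.1], [[0, 0, 0], 0, 0.1], [[0, 0, 0], 0, 0.1]]}}

```text
t: 23.5
tcp_pos: [639.1, 35.4, 106.2]
eef_rot: [-0.0, 1.0, -0.001, -0.0]
contact_force: [0.1, -0.5, -0.6]
gripper_width: 58.4
finger_force: 32.5
```

Emit:
{"api": "carry_out", "payload": {"increments": [[[0, 0, 0], 0, 0.1], [[0, 0, 0], 0, 0.1]]}}

```text
t: 23.67
tcp_pos: [639.2, 35.4, 106.4]
eef_rot: [-0.0, 1.0, -0.001, -0.0]
contact_force: [-0.2, -0.4, -0.7]
gripper_width: 58.0
finger_force: 32.5
```

Emit:
{"api": "carry_out", "payload": {"increments": [[[0, 0, 0.004], 0, 0], [[0, 0, 0], 0, -0.4], [[0, 0, 0], 0, -0.8], [[0, 0, 0], 0, -0.8], [[0, 0, -0.05], 0, -0.8]]}}

```text
t: 24.08
tcp_pos: [638.5, 35.3, 111.1]
eef_rot: [0.0, 1.0, -0.001, -0.001]
contact_force: [-0.5, 0.4, -1.3]
gripper_width: 76.7
finger_force: 0.0
```

Emit:
{"api": "carry_out", "payload": {"increments": [[[0, 0, -0.2], 0, -0.8], [[0, 0, -0.3], 0, -0.8], [[-0.05, 0, -0.25], 0, -0.8], [[-0.3, 0, 0], 0, -0.8], [[-0.1, 0, 0], 0, -0.8]]}}

```text
t: 24.5
tcp_pos: [583.4, 35.9, 204.5]
eef_rot: [-0.0, 1.0, -0.001, 0.001]
contact_force: [-1.0, -1.1, -1.4]
gripper_width: 76.9
finger_force: 0.0
```

```bash
python3 - <<'E'
from h import *
c=look(639.5,35,101,108,30,104); save('w16',c['pixels'])
E
```

```text
24.5 [583.4  35.9 204.5] [-1.0e-04  1.0e+00 -9.0e-04  1.1e-03] 76.88661489886897
3402 mid [639.8  34.5 104.3] ext [59.9 59.9  6.7] zmed 104.5 fit [639.6  34.7]
```

View pics/w16.png

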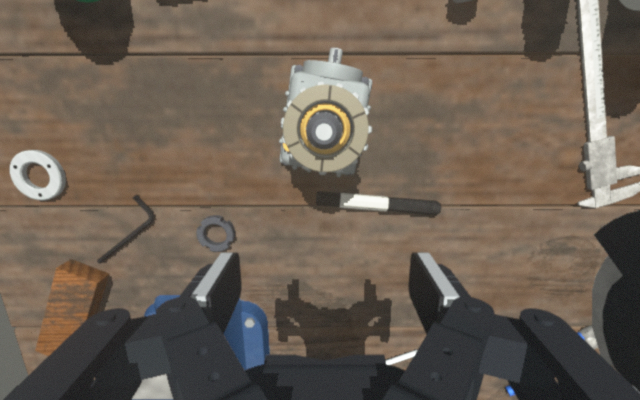

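Emit:
{"api": "carry_out", "payload": {"increments": [[[0, -0.3, 0], 0, -0.7], [[0, -0.3, 0], 0, -0.7], [[0, -0.3, 0], 0, -0.7], [[0, -0.3, 0], 0, -0.7], [[0, -0.3, 0], 0, -0.7]]}}

```text
t: 24.97
tcp_pos: [585.9, 217.2, 202.4]
eef_rot: [-0.0, 1.0, -0.001, 0.0]
contact_force: [-0.0, -0.3, 0.2]
gripper_width: 72.6
finger_force: 0.0
```

Emit:
{"api": "carry_out", "payload": {"increments": [[[0, -0.3, 0], 0, -0.7], [[0, -0.3, 0.1], 0, -0.7], [[0, -0.3, 0.15], 0, -0.7], [[0, -0.086, 0.2], 0, -0.7], [[0, 0, 0.05], 0, -0.7]]}}

```text
t: 25.38
tcp_pos: [583.0, 338.3, 138.4]
eef_rot: [-0.0, 1.0, 0.002, -0.002]
contact_force: [0.1, -0.4, -0.8]
gripper_width: 72.6
finger_force: 0.0
```

Emit:
{"api": "carry_out", "payload": {"increments": [[[0, 0, 0], 0, -0.7], [[0, 0, 0], 0, -0.7], [[0, 0, 0], 0, -0.7]]}}

```text
t: 25.63
tcp_pos: [587.3, 332.2, 143.4]
eef_rot: [0.0, 1.0, -0.002, 0.001]
contact_force: [-0.6, -0.6, 0.0]
gripper_width: 72.7
finger_force: 0.0
```

```bash
python3 - <<'E'
from h import *
c=look(585.2,333.5,4,12,26,8); save('w17',c['pixels'])
E
```

```text
25.6333 [587.3 332.2 143.4] [ 0.      1.     -0.0023  0.001 ] 72.72333197881754
2050 mid [587.1 334.1   7.6] ext [51.3 50.9  7. ] zmed 8.4 fit [587.2 334.1]
```

Wrist view: second disc flat on the sprocket at (325,128); plate was at (37,175).

Emit:
{"api": "carry_out", "payload": {"increments": [[[0, -0.012, 0.25], 0, -0.7], [[0, 0, 0.3], 0, -0.7], [[0, 0, 0.3], 0, -0.7], [[0, 0, 0.15], 0, -0.7], [[0, 0, 0], 0, -0.7]]}}

```text
t: 26.1
tcp_pos: [584.6, 332.5, 18.6]
eef_rot: [0.002, 1.0, -0.002, -0.002]
contact_force: [-0.4, -0.6, 0.1]
gripper_width: 72.2
finger_force: 0.0
```

Emit:
{"api": "carry_out", "payload": {"increments": [[[0, 0, 0.06], 0, -0.7], [[0, 0, 0.04], 0, -0.7], [[0, 0, 0], 0, -0.7], [[0, 0, 0], 0, -0.7], [[0, 0, 0], 0, -0.7]]}}

```text
t: 26.52
tcp_pos: [586.6, 335.6, 11.4]
eef_rot: [-0.001, 1.0, -0.001, 0.001]
contact_force: [-0.0, 0.5, 1.2]
gripper_width: 72.5
finger_force: 0.0
```

Emit:
{"api": "carry_out", "payload": {"increments": [[[0.003, 0.008, 0.014], 0, -0.7], [[0, 0, 0], 0, -0.4], [[0, 0, 0], 0, 0], [[0, 0, 0], 0, 0.3], [[0, 0, 0], 0, 0.3]], "newtons": 40}}

```text
t: 26.93
tcp_pos: [586.4, 334.2, 9.1]
eef_rot: [0.0, 1.0, -0.001, 0.0]
contact_force: [-1.7, -1.3, 4.7]
gripper_width: 50.0
finger_force: 40.8
```

Emit:
{"api": "carry_out", "payload": {"increments": [[[0, 0, 0], 0, 0.3], [[0, 0, 0], 0, 0.3]]}}

```text
t: 27.1
tcp_pos: [586.4, 334.2, 9.1]
eef_rot: [0.0, 1.0, -0.001, 0.0]
contact_force: [-1.2, -1.7, 5.3]
gripper_width: 49.8
finger_force: 40.8
```

Emit:
{"api": "carry_out", "payload": {"increments": [[[0, 0, -0.15], 0, 0.3], [[0, 0, -0.3], 0, 0.3], [[0, 0, -0.3], 0, 0.3], [[0, 0, -0.3], 0, 0.3], [[0, 0, -0.25], 0, 0.3]]}}

```text
t: 27.52
tcp_pos: [586.4, 334.5, 167.0]
eef_rot: [-0.0, 1.0, -0.001, 0.001]
contact_force: [1.8, 0.8, -0.6]
gripper_width: 50.3
finger_force: 41.9
```

```bash
python3 - <<'E'
from h import *
c=held(r.read_state()['tcp_pos'][2]-2,26); save('w18',c['pixels'][150:,100:540])
E
```

```text
[586.4 334.5 167. ] [-5.0e-04  1.0e+00 -1.1e-03  6.0e-04] 50.28088050913618
held 7294 [560.1 308.7 160. ] [612.7 359.5 170. ] [586.4 334.1 165. ] fit [587.7 334.1]
```

View pics/w18.png

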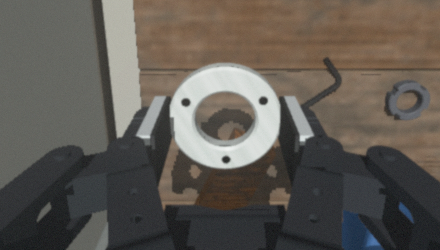

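The plate is held flat between the pads at (225,115) in the crop.

Emit:
{"api": "carry_out", "payload": {"increments": [[[0.055, 0.311, 0], 0, 0.3], [[0.055, 0.311, 0], 0, 0.3], [[0.055, 0.311, 0], 0, 0.3], [[0.055, 0.311, 0], 0, 0.3], [[0.055, 0.311, 0], 0, 0.3]]}}

```text
t: 27.98
tcp_pos: [618.7, 145.9, 164.1]
eef_rot: [0.0, 1.0, -0.001, -0.0]
contact_force: [0.4, 0.5, -0.9]
gripper_width: 50.5
finger_force: 41.9
```

Emit:
{"api": "carry_out", "payload": {"increments": [[[0.055, 0.311, 0], 0, 0.3], [[0.055, 0.311, 0], 0, 0.3], [[0.055, 0.311, 0], 0, 0.3], [[0, 0, 0], 0, 0.3], [[0, 0, 0], 0, 0.3]]}}

```text
t: 28.4
tcp_pos: [638.6, 31.5, 163.8]
eef_rot: [0.001, 1.0, -0.004, -0.0]
contact_force: [-0.3, 0.7, 0.1]
gripper_width: 50.0
finger_force: 42.0
```

Emit:
{"api": "carry_out", "payload": {"increments": [[[0, 0, 0], 0, 0.3], [[0, 0, 0], 0, 0.3], [[0, 0, 0], 0, 0.3], [[0, 0, 0], 0, 0.3]]}}

```text
t: 28.73
tcp_pos: [638.2, 37.3, 164.3]
eef_rot: [-0.0, 1.0, 0.0, -0.0]
contact_force: [0.7, 0.3, -0.5]
gripper_width: 50.2
finger_force: 42.0
```

```bash
python3 - <<'E'
from h import *
c=held(r.read_state()['tcp_pos'][2]-2,26); save('w19',c['pixels'])
E
```

```text
[638.2  37.3 164.3] [-3.e-04  1.e+00  1.e-04 -0.e+00] 50.17010523421825
held 7292 [611.8  11.4 157.3] [664.8  62.3 167.3] [638.3  36.9 162.3] fit [639.6  36.9]
flange 113 [632.8   8.4  78.7] [669.7  57.6  84. ]
```

Emit:
{"api": "carry_out", "payload": {"increments": [[[0.006, 0.008, 0.08], 0, 0.3], [[0, 0, 0.06], 0, 0.3], [[0, 0, 0], 0, 0.3], [[0, 0, 0], 0, 0.3], [[0, 0, 0], 0, 0.3]]}}

```text
t: 29.2
tcp_pos: [639.0, 34.7, 147.2]
eef_rot: [-0.0, 1.0, -0.001, -0.0]
contact_force: [0.9, 0.0, -0.6]
gripper_width: 50.1
finger_force: 42.0
```

Emit:
{"api": "carry_out", "payload": {"increments": [[[0, 0, 0], 0, 0.3], [[0, 0, 0], 0, 0.3], [[0, 0, 0], 0, 0.3], [[0, 0, 0], 0, 0.3]]}}

```text
t: 29.53
tcp_pos: [639.2, 34.6, 147.7]
eef_rot: [-0.0, 1.0, -0.001, 0.0]
contact_force: [-0.4, -0.2, -0.6]
gripper_width: 50.1
finger_force: 42.0
```

Down 34.5 mm in total, in slow steps.

Emit:
{"api": "carry_out", "payload": {"increments": [[[0, -0.006, 0.05], 0, 0.3], [[0, 0, 0.05], 0, 0.3], [[0, 0, 0.05], 0, 0.3], [[0, 0, 0.03], 0, 0.3], [[0, 0, 0], 0, 0.3]]}}

```text
t: 29.95
tcp_pos: [638.4, 35.3, 124.4]
eef_rot: [0.0, 1.0, -0.001, -0.001]
contact_force: [-0.1, 0.1, -0.6]
gripper_width: 50.1
finger_force: 41.9
```

Emit:
{"api": "carry_out", "payload": {"increments": [[[0, 0, 0.04], 0, 0.3], [[0, 0, 0.03], 0, 0.3], [[0, 0, 0.02], 0, 0.3], [[0, 0, 0], 0, 0.3], [[0, 0, 0], 0, 0.3]]}}

```text
t: 30.37
tcp_pos: [639.1, 35.4, 115.0]
eef_rot: [-0.0, 1.0, -0.001, -0.0]
contact_force: [0.5, 0.4, -1.1]
gripper_width: 50.1
finger_force: 42.0
```

Emit:
{"api": "carry_out", "payload": {"increments": [[[0, 0, 0.014], 0, 0.3], [[0, 0, 0], 0, 0.3], [[0, 0, 0], 0, 0], [[0, 0, 0], 0, -0.4], [[0, 0, 0], 0, -0.8]]}}

```text
t: 30.78
tcp_pos: [639.3, 35.4, 113.6]
eef_rot: [-0.0, 1.0, -0.001, 0.0]
contact_force: [-1.2, -0.5, 0.3]
gripper_width: 70.3
finger_force: 0.0
```

Emit:
{"api": "carry_out", "payload": {"increments": [[[0, 0, 0], 0, -0.8], [[0, 0, -0.1], 0, -0.8], [[0, 0, -0.2], 0, -0.8], [[0, 0, -0.3], 0, -0.8], [[-0.3, 0, -0.1], 0, -0.8]]}}

```text
t: 31.2
tcp_pos: [610.3, 35.9, 202.8]
eef_rot: [-0.001, 1.0, -0.002, 0.006]
contact_force: [2.5, 0.6, 1.9]
gripper_width: 77.1
finger_force: 0.0
```

Emit:
{"api": "carry_out", "payload": {"increments": [[[-0.2, 0, 0], 0, -0.8], [[0, 0, 0], 0, -0.8], [[0, 0, 0], 0, -0.8], [[0, 0, 0], 0, -0.8]]}}

```text
t: 31.53
tcp_pos: [579.9, 35.4, 198.2]
eef_rot: [0.0, 1.0, -0.001, 0.001]
contact_force: [0.0, 0.6, 0.5]
gripper_width: 76.5
finger_force: 0.0
```

```bash
python3 - <<'E'
from h import *
c=look(639.5,35,108.5,116,26,112); P=cloud(c)
print(r.read_state()['contact_force'])
d=np.hypot(P[...,0]-639.7,P[...,1]-34.6)
for a,b in [(16,24),(27,29.5),(30.5,33)]:
    q=P[(d>a)&(d<b)&(P[...,2]>70)]; print(a,b,np.percentile(q[:,2],[5,50,95]).round(1))
# plane of plate top
q=P[(d>16)&(d<24)&(np.abs(P[...,2]-112)<4)]; A=np.c_[q[:,:2]-q[:,:2].mean(0),np.ones(len(q))]; print('slope',np.linalg.lstsq(A,q[:,2],rcond=None)[0])
save('w20',c['pixels'])
E
```

```text
31.5333 [579.9  35.4 198.2] [ 0.0e+00  1.0e+00 -1.2e-03  8.0e-04] 76.54948020522832
3586 mid [639.7  34.9 111.9] ext [51.4 51.7  6.4] zmed 112.5 fit [639.4  34.7]
[ 1.31252861 -0.81237376  0.27596779]
16 24 [111.5 112.6 113.7]
27 29.5 [103.4 104.6 105.7]
30.5 33 [96.1 97.4 98.3]
slope [ 1.98978876e-03 -2.41710423e-03  1.12604018e+02]
```

View pics/w20.png

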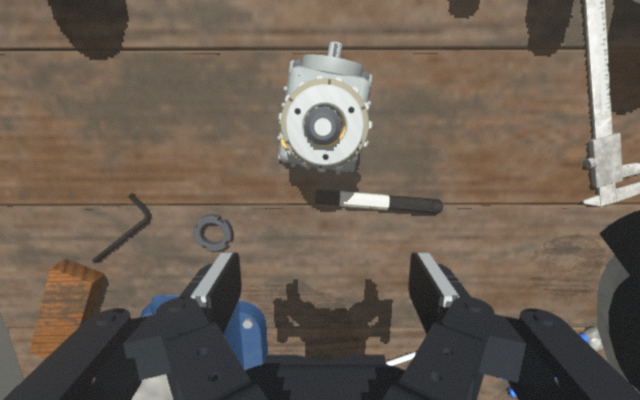

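The plate lies flat on top at (325,122). The measured top faces are 112.5, 104.6 and 97.4 mm, where 112, 104 and 97 mm are expected, and the nut is still in place.

```bash
python3 -c "
from bench import r
print(r.close_job())"
```

```text
the job is handed in; nothing more can be done
None
```

The slip clutch is assembled on the hub in the required order and the job was handed in at about 31.5 s; in the last wrist-camera check the sprocket, second disc and plate read within about 0.6 mm of nominal height and the plate lay flat, and the nut was left untouched, but no verdict came back.

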